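# Show the purple-capped sample tube to the label reader

## Task

Lift the purple-capped sample tube out of the blue rack and hold it in the air at the label reader's focus, leaned back to match the reader's downward view so that its label squarely faces the lens and its cap is uppermost. Leave the other tubes standing in the rack, knock nothing over, and finish while still holding the tube there, still and touching nothing but the gripper.

Things in the scene. Friction and masses are not known exactly. Their poses are not given: they have to be found in the camera images.
- tube_purple_center (a point): Purple-capped closed tube, upright in one of the rack's holes, about 25 g. 108 mm tall, body 16 mm and cap (top 20 mm) 19 mm in diameter. Point: on its axis, half-way up, level with the label's middle. z: to the cap; x: out through the white barred label, which starts facing world -y within 60 degrees. A cap tab reaches 18.5 mm from the axis on the +x side, 8 mm wide: grip across y. A white stripe on top runs along x.
- rack: Blue block, fixed, 60 mm (x) by 250 mm (y) by 40 mm tall; origin at the centre of its underside. Four square holes 18.5 mm wide, 32 mm deep in a row along its y, at -90, -30, +30 and +90 mm, a tube in each. A tube's foot stands 8 mm above the bench; 76 mm of it shows above the rack.
- reader_lens (a point): Centre of the red lens of the label reader, 241 mm above the bench: a fixed cream head 85 mm wide, 65 mm tall, 75 mm deep behind its black front, on a grey post and 130 x 120 mm foot, on the right of the bench. It looks along this frame's -x, 20 degrees below level; y is level; z leans 20 degrees forward, towards the viewed side.
- reader_focus (a point): The reader's focus, an unmarked point in the air 120 mm straight out from the lens along its line of sight, 200 mm above the bench; axes as the lens. The tube's half-way point belongs here, its axes parallel to these: label (tube +x) towards the lens, tube z along this z, so the cap leans 20 degrees away from the reader.
- tube_red_center (a point): closed plastic sample tube with a red cap, same shape and size as the purple one; origin half-way up, axes as for the purple one; a bystander that stays in the rack
- tube_blue_center (a point): closed plastic sample tube with a pale blue cap, same shape and size as the purple one; origin half-way up, axes as for the purple one; a bystander that stays in the rack
- tube_yellow_center (a point): closed plastic sample tube with a yellow cap, same shape and size as the purple one; origin half-way up, axes as for the purple one; a bystander that stays in the rack
- reagent: White reagent bottle with a green cap, loose, 60 mm in diameter and 125 mm tall, origin at the centre of its foot, z up; a bystander.
- jar: Low clear specimen jar with an orange lid, loose, 56 mm in diameter and 60 mm tall, origin at the centre of its foot, z up; a bystander.
- tube_purple: The same purple-capped tube, with its origin at the centre of its foot; axes as above.
- reader: The fixed label reader as a whole; origin on the bench straight below the lens, z up, x level and away from the viewed side. Its post stands 85 mm behind the lens.
There are look-alikes about, which are no part of the job. Leave any green or pink look-alike of the tube_purple alone.

How it is judged:
By the outcome, as a careful person would: the job done as asked, in the order asked, and still so for the second after the job is handed in, while the arm keeps its last pose, push and grip.
It also fails if it takes over 35 s, if anything falls off the work surface, if the arm or the gripper's body presses on something with over 40 N, if the wrist force passes 120 N, or if a joint passes its speed limit or range.

## Robot

A 6-joint arm with a two-finger parallel gripper is mounted at the origin on the work surface. World frame = base frame: x ahead of the robot, y to its left, z up, the work surface at z = 0. Lengths are in m, angles in degrees, forces in N, time in s.
With the tool pointing down it reaches from about 0.4 to 0.825 m from the base axis. Payload 7 kg.
Tool frame: the origin (TCP) lies midway between the tips of the shut fingers; the grasp point (between the pads) lies bot.grasp_offset behind it (bot.grasp_offset is the distance from the TCP to the grasp point, in m); x points along the fingers, z is the direction in which the jaws open and shut, and the axes are right-handed (so a half turn about x gives the same grasp; the last joint's range is limited). The gripper opens to 88 mm and grips with 3 to 60 N. Pads are 19 mm wide; open, the fingers measure 130 mm over their backs; the gripper's body (78 mm by 193 mm) begins 47 mm behind the grasp point.
Start: joints at [91.564, 20.546, 0.682, 0, -70.136, -16.507], TCP at [0.174, 0.652, 0.193] pointing down, gripper open.
Joint ranges: [-176.03, 176.03], [-82.01, 121.73], [-58.28, 71.71], [-173.87, 95.51], [-174.79, -0.11], [-173.66, 173.66]. Speed limits (degrees/s): [136.94, 136.94, 172.46, 180, 180, 180].

## Interface

Orientations are given as a 3x3 rotation matrix whose columns are the frame's x, y, z axes.
In Python, from station import bot gives the robot as it stands.
- The arm moves only by the shell command python3 -m inch 'ROWS' [OPENING] [FORCE]. ROWS is text: rows parted by semicolons, each of 6 numbers parted by spaces: the shift along the world's x, y, z as a fraction of full scale, then the turn, a rotation vector about the world's x, y, z as a fraction of full scale. A call has 1 to 10 rows; each row is the pose to reach, as a shift and turn from the pose measured when the call began; what a row does not reach only later rows make up. Full scale, the value 1, is 150 mm for a shift and 30 degrees for a turn. A row lasts 1/10 s, in which the tool goes at most 50 mm and 8.59 degrees, less where a joint would pass 70% of its speed; a pose out of reach is approached as far as the arm can. A call with a number of a shift or a turn outside -1 to 1 is refused whole. A call with a gripper value outside its range is refused whole. OPENING is the opening in per cent of the stroke, from 0 (shut) to 100 (fully open), set as the call begins (- or left out, the last holds). The fingers move at their own pace and stop on an object; FORCE is the grip in N (left out, the last holds). Time passes only in rows, so rows that repeat a pose let the fingers close. It gives the time, the measured TCP pose, the force and the opening at its end, in the units of the state.
- bot.sense(): the state, without advancing time (a new reading comes with each control period).
- bot.read_camera(name): name is "side" or "top" or "wrist"; returns a dict with "frame" (480x640x3 uint8, red, green, blue), "range_z" (480x640 float32, m along the optical axis (not along the pixel's ray), 0 where there is no reading), "vertical_fov" (degrees; the focal length in pixels is half the picture's height over the tangent of half this angle, whatever the lens; pixels are square), "cx", "cy" (the principal point, pixels), "cam_to_world" (4x4, takes a point from camera to world coordinates); the wrist camera has in their place "T_tool_cam" (4x4, takes a point from camera to tool coordinates, whose origin is the TCP and whose axes are the tool frame's). Camera axes: x right, y down, z forward; pixel columns grow to the right and rows downward; lengths in m; the calibration is good to about 2 mm. The wrist camera is an equidistant fisheye: a pixel r from the principal point sees the ray r / f radians off the axis. A picture is of the moment at which its call begins: read the wrist's pose just before it.
- bot.job_done(): hands the job in, once; it reports no verdict.
The state is a dict: "time": time; "q": joint angles; "qd": joint speeds; "joint_torque": joint torques, N m; "ee_pos": TCP position; "orientation": TCP orientation; "ft_force": force on the tool from outside, world axes, zero at the start; "torque": the same for the moment, N m; "gripper_width": finger opening in m.
Only numpy, scipy, OpenCV 4.12 (cv2) and the standard library are available. Lean on these libraries where they do the work, as an engineer would, in place of code of your own. Each camera call takes 0.05 s, during which the arm holds its last target.

## Working session

There is one attempt and no reset: what is moved stays moved. The work goes in short steps, Python scripts to look and compute and a shell command to move; the robot and the scene stay as the last step left them, time stands still between calls to the robot, and variables do not carry over. Pictures are saved under pics/ and viewed, and the job is handed in when it is done.

```bash
ls; mkdir -p pics; python3 - <<'E'
from station import bot
import cv2,numpy as np
print(bot.sense(), bot.grasp_offset)
for n in ("side","top"):
    c=bot.read_camera(n); cv2.imwrite(f"pics/{n}0.png",c["frame"][:,:,::-1]); np.savez(f"{n}0.npz",**c)
    print(n,c["vertical_fov"],c["cx"],c["cy"],c["cam_to_world"])
E
```

```text
pics
{'time': 0.0, 'q': array([ 9.15637003e+01,  2.05916156e+01,  6.32760711e-01, -1.91458001e-02,
       -7.01353159e+01, -1.65076866e+01]), 'qd': array([-0.00592662,  0.02452033,  0.03864437, -0.08929879, -0.05342081,
        0.03230365]), 'joint_torque': array([-1.19388413e-03, -5.82722390e+01,  2.93061054e+01,  6.99684530e+00,
        7.01167941e-03, -1.68958773e-04]), 'ee_pos': array([0.17395348, 0.65163207, 0.19211606]), 'orientation': array([[-2.69306796e-04,  9.66149061e-01, -2.57984340e-01],
       [-1.65153483e-03, -2.57984427e-01, -9.66147663e-01],
       [-9.99998600e-01,  1.65879993e-04,  1.66510579e-03]]), 'ft_force': array([0.41995836, 0.4671672 , 0.36810431]), 'torque': array([ 0.02133514,  0.02435396, -0.00441586]), 'gripper_width': 0.0877042682857179} 0.0188
side 46.067292265917125 320.055310543287 243.39778691594208 [[-0.94035799 -0.25406878  0.22622091  0.32078851]
 [-0.34017229  0.70835498 -0.61847881  0.61646767]
 [-0.00310855 -0.65854558 -0.75253442  0.93867813]
 [ 0.          0.          0.          1.        ]]
top 54.10751037100706 311.35274705588444 229.6605207887606 [[ 6.55301951e-04 -9.91548179e-01  1.29737346e-01  4.43159274e-01]
 [-9.99982176e-01  1.20183073e-04  5.96942671e-03 -1.09261430e-02]
 [-5.93456642e-03 -1.29738945e-01 -9.91530427e-01  1.14345064e+00]
 [ 0.00000000e+00  0.00000000e+00  0.00000000e+00  1.00000000e+00]]
```

View pics/side0.png

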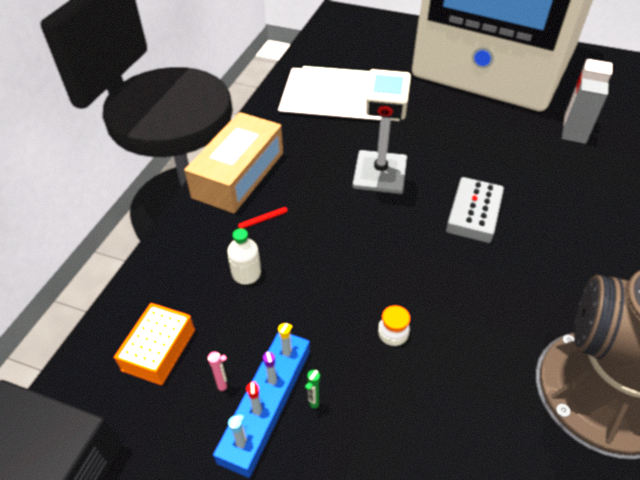

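View pics/top0.png

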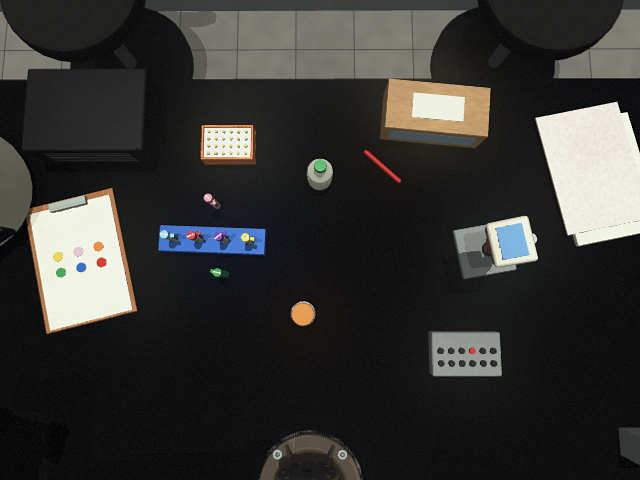

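```bash
cat > h.py <<'E'
import numpy as np,cv2
def P(c,u,v,z=None):
    f=240/np.tan(np.radians(float(c["vertical_fov"]))/2)
    z=c["range_z"][int(round(v)),int(round(u))] if z is None else z
    p=np.array([(u-c["cx"])/f*z,(v-c["cy"])/f*z,z,1]); return (c["cam_to_world"]@p)[:3]
def cloud(c):
    f=240/np.tan(np.radians(float(c["vertical_fov"]))/2)
    v,u=np.mgrid[:480,:640]; z=c["range_z"]
    p=np.stack([(u-c["cx"])/f*z,(v-c["cy"])/f*z,z,np.ones_like(z)],-1)
    w=(p@c["cam_to_world"].T)[...,:3]; w[z==0]=np.nan; return w
E
python3 - <<'E'
import numpy as np,cv2
from h import *
s=np.load("side0.npz");t=np.load("top0.npz")
a=cv2.resize(s["frame"][310:480,190:350],None,fx=3.4,fy=3.4,interpolation=cv2.INTER_CUBIC)
b=cv2.resize(t["frame"][180:290,140:280],None,fx=5,fy=5,interpolation=cv2.INTER_CUBIC)
cv2.imwrite("pics/sc.png",a[:,:,::-1]);cv2.imwrite("pics/tc.png",b[:,:,::-1])
a=cv2.resize(s["frame"][50:210,330:430],None,fx=3.7,fy=3.7,interpolation=cv2.INTER_CUBIC);cv2.imwrite("pics/rc.png",a[:,:,::-1])
for n,c in (("s",s),("t",t)):
    w=cloud(c); F=c["frame"].astype(int); hsv=cv2.cvtColor(c["frame"],cv2.COLOR_RGB2HSV)
    H,S,V=[hsv[...,i].astype(int) for i in range(3)]
    reg=(w[...,1]>0.05)&(w[...,1]<0.5)&(w[...,0]>.3)&(w[...,0]<.65)
    for nm,m in dict(blue=(H>100)&(H<118)&(S>180)&(V>120)&(w[...,2]<.06)&(w[...,2]>.03),purple=(H>128)&(H<150)&(S>120)&(V>80),cap=(w[...,2]>0.09)).items():
        m=m&reg; q=w[m]; 
        print(n,nm,len(q)); 
        if len(q): print(q.min(0).round(4),q.max(0).round(4),np.median(q,0).round(4))
    m=reg&(w[...,2]>.08); k,l,st,ce=cv2.connectedComponentsWithStats(m.astype(np.uint8))
    for i in range(1,k):
        if st[i,4]>8: q=w[l==i]; print(n,ce[i].round(1),st[i,4],np.median(q,0).round(4),q.max(0).round(4),q.min(0).round(4))
E
```

```text
s blue 1413
[0.5287 0.1074 0.0301] [0.5987 0.3598 0.0456] [0.5475 0.2371 0.0402]
s purple 101
[ 0.5539  0.1365 -0.0028] [0.6117 0.2706 0.1192] [0.5617 0.2069 0.1113]
s cap 1009
[0.4743 0.1244 0.09  ] [0.65   0.333  0.1211] [0.5611 0.2186 0.1099]
s [285.  332.7] 192 [0.5577 0.1471 0.1112] [0.569  0.1532 0.1207] [0.5504 0.1244 0.0805]
s [218.4 361.2] 134 [0.6442 0.2302 0.097 ] [0.65   0.2395 0.112 ] [0.6366 0.2138 0.0801]
s [269.6 361.5] 194 [0.5602 0.2071 0.1125] [0.5761 0.2126 0.1211] [0.553  0.1874 0.0803]
s [313.  379.5] 198 [0.4831 0.2101 0.1059] [0.4931 0.2243 0.1136] [0.4743 0.1954 0.0804]
s [253.6 392.3] 209 [0.5627 0.2663 0.114 ] [0.5758 0.2737 0.1201] [0.5547 0.2456 0.0801]
s [236.6 425.2] 239 [0.5646 0.3245 0.1137] [0.5769 0.333  0.1206] [0.557  0.3045 0.08  ]
t blue 5
[0.5724 0.1338 0.0361] [0.5873 0.2846 0.0416] [0.5843 0.2691 0.04  ]
t purple 49
[0.5548 0.1854 0.0965] [0.5745 0.2099 0.1198] [0.566  0.1987 0.1142]
t cap 483
[0.476  0.1232 0.09  ] [0.6495 0.3309 0.1205] [0.5638 0.2146 0.1118]
t [210.  200.9] 43 [0.645  0.2235 0.1005] [0.6495 0.2369 0.1134] [0.6394 0.2141 0.0834]
t [166.4 234.5] 104 [0.5676 0.3166 0.1139] [0.577  0.3309 0.1205] [0.5595 0.3027 0.0805]
t [193.2 235.1] 103 [0.5659 0.2571 0.1138] [0.5767 0.2698 0.1201] [0.5572 0.2445 0.0801]
t [219.9 235.8] 91 [0.5646 0.1971 0.1142] [0.5767 0.2101 0.1198] [0.5548 0.1854 0.0802]
t [246.9 237.5] 88 [0.5609 0.1382 0.1143] [0.5704 0.1503 0.1192] [0.5527 0.1232 0.0802]
t [216.8 271.8] 82 [0.4854 0.2028 0.1071] [0.4941 0.2214 0.1136] [0.476  0.1935 0.0887]
```

```bash
python3 - <<'E'
from h import *
for n in "st":
    c=np.load({"s":"side0.npz","t":"top0.npz"}[n]); w=cloud(c)
    m=(w[...,2]>.2)&(w[...,2]<.31)&(w[...,1]<-.2)&(w[...,1]>-.6)&(w[...,0]<.65)&(w[...,0]>.3)
    q=w[m]; v,u=np.nonzero(m); print(n,len(q),u.min(),u.max(),v.min(),v.max(),q.min(0),q.max(0),np.median(q,0))
E
```

```text
s 1901 366 410 70 118 [ 0.48599718 -0.41293771  0.21495157] [ 0.57931856 -0.32935399  0.2988163 ] [ 0.5297363  -0.35407386  0.27764433]
t 2126 485 537 215 266 [ 0.48931119 -0.44141162  0.22441423] [ 0.58177091 -0.33183833  0.29966006] [ 0.53393766 -0.37091944  0.2848513 ]
```

View pics/sc.png

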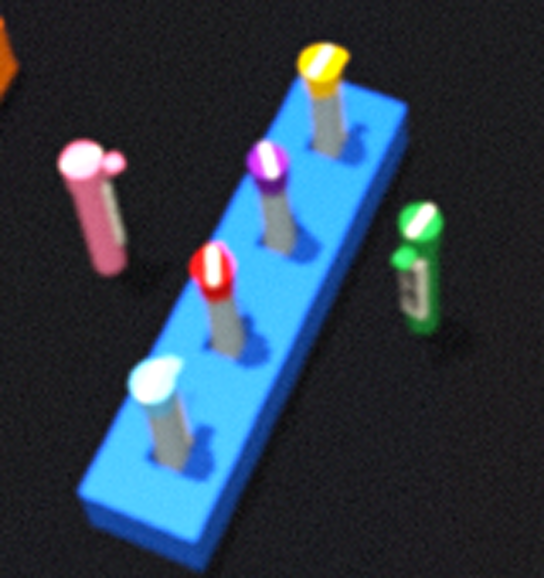

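View pics/tc.png

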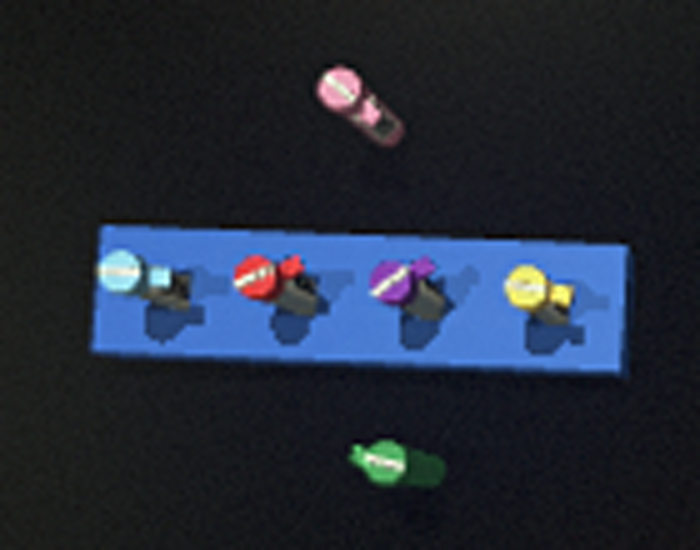

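View pics/rc.png

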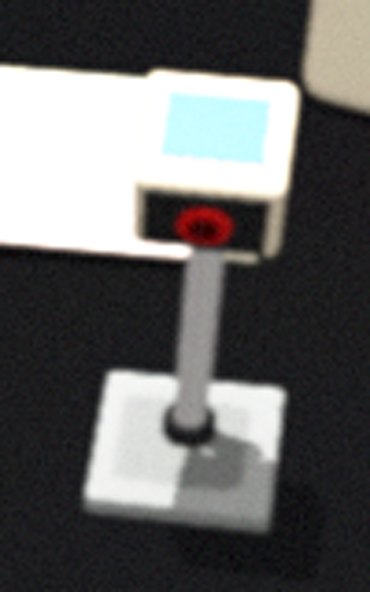

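```bash
python3 - <<'E'
from h import *
def plane(q):
    for _ in range(5):
        c=np.median(q,0) if _==0 else q.mean(0); n=np.linalg.svd(q-c,full_matrices=False)[2][2]; d=(q-c)@n; q=q[abs(d)<max(.0015,2*abs(d).mean())]
    n*=np.sign(n[2]) ; return n,q,np.abs((q-q.mean(0))@n).std()
for n in ("side","top"):
    c=np.load(n+"0.npz"); w=cloud(c)
    box=(w[...,1]<-.25)&(w[...,1]>-.52)&(w[...,0]<.65)&(w[...,0]>.4)
    q=w[box&(w[...,2]>.27)]
    nn,qi,e=plane(q); print(n,"top face n",nn.round(3),len(q),len(qi),e,"tilt",np.degrees(np.arccos(nn[2])),"yaw of -x",np.degrees(np.arctan2(nn[1],nn[0])))
    # in-plane rect
    ex=np.cross(nn,[0,0,1]);ex/=np.linalg.norm(ex);ey=np.cross(nn,ex)
    m=qi.mean(0);r=cv2.minAreaRect(np.c_[(qi-m)@ex,(qi-m)@ey].astype(np.float32)*1000);print(r,m, (m+r[0][0]/1000*ex+r[0][1]/1000*ey))
    ft=w[box&(w[...,2]>.006)&(w[...,2]<.05)]; print("foot z",np.median(ft[:,2])); r=cv2.minAreaRect(ft[:,:2].astype(np.float32)*1000);print("foot",r)
    hsv=cv2.cvtColor(c["frame"],cv2.COLOR_RGB2HSV).astype(int);H,S,V=[hsv[...,i] for i in range(3)]
    red=((H<8)|(H>172))&(S>150)&(V>70)&box&(w[...,2]>.15); v,u=np.nonzero(red)
    if len(v): print("lens px",u.mean(),v.mean(),u.min(),u.max(),v.min(),v.max(),len(v),"mean 3d",w[red].mean(0),np.median(w[red],0))
    blue=(H>98)&(H<118)&(S>150)&(V>90)&(w[...,2]<.05)&(w[...,2]>.036)&(w[...,1]>.05)&(w[...,1]<.4)
    q=w[blue]; r=cv2.minAreaRect(q[:,:2].astype(np.float32)*1000);print("rack",r,len(q),np.median(q[:,2]))
E
```

```text
side top face n [-0.057  0.346  0.936] 1222 774 0.000562028189475346 tilt 20.544526345898973 yaw of -x 99.39515523065975
((0.07181167602539062, -0.13302993774414062), (75.1465072631836, 81.41736602783203), 89.45121765136719) [ 0.53193371 -0.36791097  0.28478121] [ 0.5320249  -0.36802215  0.28482789]
foot z 0.016686276095775998
foot ((530.9180908203125, -381.10107421875), (234.30967712402344, 239.67376708984375), 80.22199249267578)
lens px 384.8608695652174 110.38260869565218 377 392 106 115 115 mean 3d [ 0.52793634 -0.34221545  0.24360382] [ 0.52749367 -0.34218117  0.24487854]
rack ((563.613037109375, 232.73126220703125), (252.46519470214844, 61.615943908691406), 87.7362289428711) 3392 0.040667271526540205
top top face n [-0.059  0.342  0.938] 1951 1158 0.00046261740420452436 tilt 20.301256028991148 yaw of -x 99.87048143101038
((0.18623733520507812, 0.0110015869140625), (82.59008026123047, 72.49369049072266), 0.3523406982421875) [ 0.53410417 -0.37243701  0.28537398] [ 0.53428588 -0.37239492  0.28537016]
foot z 0.015695890765929033
foot ((522.3204956054688, -392.5672607421875), (218.45555114746094, 246.29208374023438), 5.678244590759277)
lens px 487.70588235294116 246.7058823529412 486 489 240 253 17 mean 3d [ 0.52718221 -0.3409557   0.25113355] [ 0.52689246 -0.34066033  0.25257315]
rack ((565.2037353515625, 231.85586547851562), (250.9977569580078, 60.501399993896484), 87.78987884521484) 2021 0.03991406599341807
```

```bash
python3 -m inch '1 -1 0.7 0 0 -0.7;1 -1 0.7 0 0 -0.7;1 -1 0.7 0 0 -0.7;1 -1 0.7 0 0 -0.7;1 -1 0.7 0 0 -0.7;1 -1 0.7 0 0 -0.7;1 -1 0.7 0 0 -0.7'; python3 -m inch '1 -1 -0.2 0 0 -0.65;1 -1 -0.2 0 0 -0.65;1 -1 -0.2 0 0 -0.65;1 -1 -0.2 0 0 -0.65;1 -1 -0.2 0 0 -0.65;1 -1 -0.2 0 0 -0.65'
```

```text
time: 0.8
ee_pos: [0.3244, 0.5012, 0.2974]
orientation: [[-0.001, 0.809, -0.588], [-0.0, -0.588, -0.809], [-1.0, -0.001, 0.001]]
ft_force: [-0.9, 0.4, 0.2]
gripper_width: 0.0879
time: 1.4
ee_pos: [0.4748, 0.35, 0.2656]
orientation: [[-0.003, 0.564, -0.826], [-0.002, -0.826, -0.564], [-1.0, 0.0, 0.004]]
ft_force: [0.1, 0.4, 0.7]
gripper_width: 0.0873
```

```bash
python3 -m inch '0.59 -1 0 0 0 0;0.59 -1 0 0 0 0;0.59 -1 0 0 0 0;0.59 -1 0 0 0 0;0.59 -1 0 0 0 0;0.59 -1 0 0 0 0'; python3 - <<'E'
from station import bot
import cv2,numpy as np
s=bot.sense(); c=bot.read_camera("wrist"); print({k:v for k,v in c.items() if k not in("frame","range_z")}, s["q"])
np.savez("w1.npz",ee=s["ee_pos"],R=s["orientation"],**c); cv2.imwrite("pics/w1.png",c["frame"][:,:,::-1])
E
```

```text
time: 2.0
ee_pos: [0.5629, 0.2009, 0.2649]
orientation: [[-0.004, 0.564, -0.826], [-0.003, -0.826, -0.564], [-1.0, -0.0, 0.005]]
ft_force: [0.4, -0.3, -0.8]
gripper_width: 0.0875
{'vertical_fov': 65.70646984690485, 'cx': 321.5964580569829, 'cy': 233.78571583277244, 'T_tool_cam': array([[-5.94649493e-04, -2.98245207e-01,  9.54489100e-01,
        -1.93437983e-01],
       [-1.46008525e-04, -9.54489233e-01, -2.98245340e-01,
         8.26163959e-02],
       [ 9.99999813e-01, -3.16714986e-04,  5.24040195e-04,
        -1.53567835e-04],
       [ 0.00000000e+00,  0.00000000e+00,  0.00000000e+00,
         1.00000000e+00]])} [ 3.83425233e+01  1.13435209e+01 -2.64867441e+00 -2.65794724e-02
 -7.62848485e+01 -3.99549852e+00]
```

View pics/w1.png

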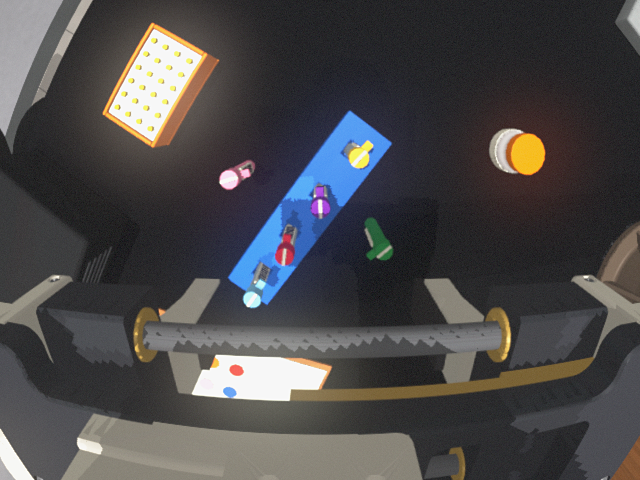

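```bash
cat >> h.py <<'E'
def ucloud(c):
    f=240/np.tan(np.radians(float(c["vertical_fov"]))/2)
    v,u=np.mgrid[:480,:640]; dx=(u-c["cx"]);dy=(v-c["cy"]);r=np.hypot(dx,dy)+1e-9;th=r/f
    z=c["range_z"]; k=np.tan(th)/r
    p=np.stack([dx*k*z,dy*k*z,z,np.ones_like(z)],-1)
    T=np.eye(4);T[:3,:3]=c["R"];T[:3,3]=c["ee"]
    M=T@c["T_tool_cam"]; w=(p@M.T)[...,:3]; w[(z==0)|(th>1.45)]=np.nan; return w
E
python3 - <<'E'
from h import *
c=np.load("w1.npz"); w=ucloud(c)
a=cv2.resize(c["frame"][100:320,220:410],None,fx=2.7,fy=2.7,interpolation=cv2.INTER_CUBIC);
cv2.imwrite("pics/w1c.png",a[:,:,::-1])
hsv=cv2.cvtColor(c["frame"],cv2.COLOR_RGB2HSV).astype(int);H,S,V=[hsv[...,i] for i in range(3)]
m=np.zeros((480,640),bool);m[180:222,300:342]=1
m&=w[...,2]>.111
q=w[m]; print(len(q),q.mean(0),np.median(q,0)); 
r=cv2.minEnclosingCircle(q[:,:2].astype(np.float32)*1000);print(r)
V0=V.copy(); st=m&(S<110)&(V>140); s=w[st][:,:2]; print(len(s),s.mean(0)); d=np.linalg.svd(s-s.mean(0))[2][0];print("yaw",np.degrees(np.arctan2(d[1],d[0])))
blue=(H>98)&(H<118)&(S>150)&(V>60)&(w[...,2]<.05)&(w[...,2]>.034)&(w[...,1]>.05)&(w[...,1]<.4)
q=w[blue];print("rack",cv2.minAreaRect(q[:,:2].astype(np.float32)*1000),np.median(q[:,2]))
E
```

```text
312 [0.56464351 0.19968743 0.11752819] [0.56463476 0.19967748 0.11780843]
((564.2757568359375, 200.3165283203125), 9.649174690246582)
86 [0.56480521 0.19954979]
yaw 124.8423558093555
rack ((565.32470703125, 230.96871948242188), (251.24586486816406, 61.43351745605469), 87.8017349243164) 0.04171428588243048
```

View pics/w1c.png

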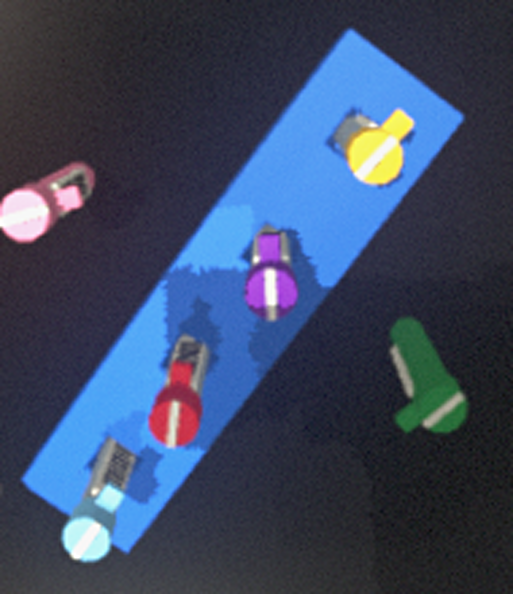

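```bash
python3 -m inch '0.01 -0.005 -0.3 0.006 -0.008 0.015;0.01 -0.005 -0.6 0.006 -0.008 0.015;0.01 -0.005 -0.8 0.006 -0.008 0.015;0.01 -0.005 -0.8 0.006 -0.008 0.015;0.01 -0.005 -0.8 0.006 -0.008 0.015' 60; python3 - <<'E'
from station import bot
import cv2,numpy as np
s=bot.sense(); c=bot.read_camera("wrist"); print(s["ee_pos"],s["orientation"])
np.savez("w2.npz",ee=s["ee_pos"],R=s["orientation"],**c); cv2.imwrite("pics/w2.png",c["frame"][:,:,::-1])
from h import *
c=np.load("w2.npz"); w=ucloud(c);hsv=cv2.cvtColor(c["frame"],cv2.COLOR_RGB2HSV).astype(int);H,S,V=[hsv[...,i] for i in range(3)]
m=(w[...,2]>.112)&(w[...,2]<.125)&(np.hypot(w[...,0]-.5643,w[...,1]-.2)<.0125)
q=w[m];v,u=np.nonzero(m);print(len(q),u.mean(),v.mean(),q.mean(0),cv2.minEnclosingCircle(q[:,:2].astype(np.float32)*1000))
m&=(S<110)&(V>140);s=w[m][:,:2];d=np.linalg.svd(s-s.mean(0))[2][0];print(len(s),s.mean(0),"yaw",np.degrees(np.arctan2(d[1],d[0])))
E
```

```text
time: 2.55
ee_pos: [0.5643, 0.2019, 0.1458]
orientation: [[0.001, 0.573, -0.819], [-0.0, -0.819, -0.573], [-1.0, 0.0, -0.0]]
ft_force: [-0.2, -0.2, 1.0]
gripper_width: 0.0552
[0.56426221 0.20190348 0.14583812] [[ 5.75137170e-04  5.73091496e-01 -8.19491188e-01]
 [-4.52563089e-05 -8.19491308e-01 -5.73091611e-01]
 [-9.99999834e-01  3.66693434e-04 -4.45383905e-04]]
687 323.02328966521105 250.9854439592431 [0.56462919 0.19986557 0.11754391] ((564.1480102539062, 200.59133911132812), 9.702033996582031)
160 [0.56418751 0.20055589] yaw 127.92159273297945
```

View pics/w2.png

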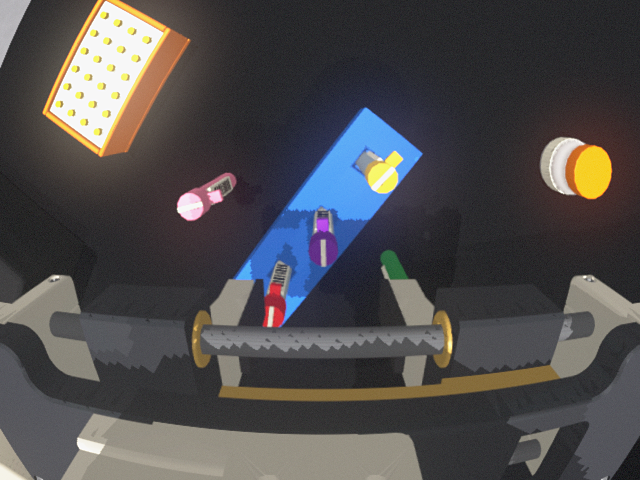

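```bash
python3 -m inch '0 -0.015 -0.2 0 0 0.03;0 -0.015 -0.4 0 0 0.03;0 -0.015 -0.4 0 0 0.03;0 -0.015 -0.4 0 0 0.03'; python3 - <<'E'
from station import bot
import cv2,numpy as np
s=bot.sense(); c=bot.read_camera("wrist"); print(s["ee_pos"],s["ft_force"])
np.savez("w3.npz",ee=s["ee_pos"],R=s["orientation"],**c); cv2.imwrite("pics/w3.png",c["frame"][:,:,::-1])
E
```

```text
time: 3.0
ee_pos: [0.5661, 0.2006, 0.089]
orientation: [[0.004, 0.586, -0.81], [0.002, -0.81, -0.586], [-1.0, 0.001, -0.005]]
ft_force: [-0.4, -0.6, 0.3]
gripper_width: 0.0524
[0.56610932 0.20063803 0.0890193 ] [-0.42770981 -0.60544062  0.32723645]
```

View pics/w3.png

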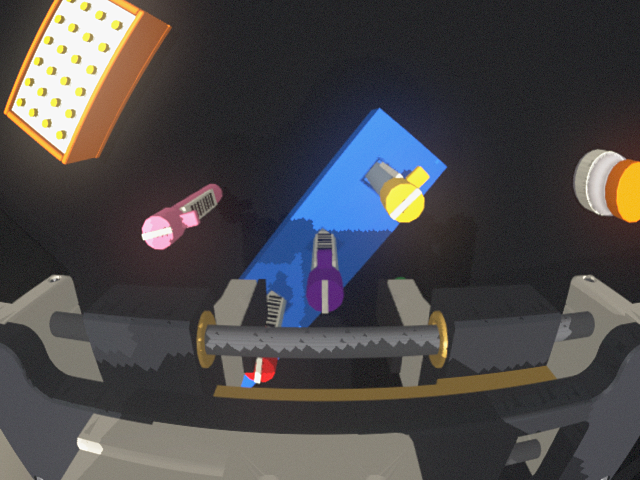

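```bash
python3 -m inch '-0.01 0 -0.01 -0.004 0.008 0;-0.01 0 -0.01 -0.004 0.008 0;-0.01 0 -0.01 -0.004 0.008 0;-0.01 0 -0.01 -0.004 0.008 0;-0.01 0 -0.01 -0.004 0.008 0;-0.01 0 -0.01 -0.004 0.008 0' 0 20;  python3 - <<'E'
from station import bot
s=bot.sense();print(s)
E
```

```text
time: 3.65
ee_pos: [0.565, 0.2009, 0.0881]
orientation: [[0.001, 0.586, -0.81], [0.001, -0.81, -0.586], [-1.0, 0.0, -0.001]]
ft_force: [0.4, -0.3, 0.1]
gripper_width: 0.0103
{'time': 3.65, 'q': array([ 3.82383873e+01,  1.84673770e+01, -1.71335061e+01,  2.67161884e-02,
       -5.43215840e+01, -2.35702424e+00]), 'qd': array([ 0.03784726,  0.04111992, -0.06116067,  0.03005648,  0.05280088,
       -0.08830772]), 'joint_torque': array([ 3.94566960e-03, -5.15881276e+01,  2.54185420e+01,  6.05601400e+00,
        3.60972527e-02, -1.62057113e-04]), 'ee_pos': array([0.56503679, 0.2008614 , 0.08807421]), 'orientation': array([[ 1.29733476e-03,  5.86328745e-01, -8.10072169e-01],
       [ 5.40078299e-04, -8.10073144e-01, -5.86328586e-01],
       [-9.99999013e-01,  3.23162054e-04, -1.36759948e-03]]), 'ft_force': array([ 0.42979176, -0.27793793,  0.14533333]), 'torque': array([ 0.08778739, -0.01582109, -0.03862569]), 'gripper_width': 0.010250255589042533}
```

```bash
python3 - <<'E'
from station import bot
import cv2,numpy as np
s=bot.sense(); 
for n in("wrist","side","top"):
    c=bot.read_camera(n);np.savez(n+"4.npz",ee=s["ee_pos"],R=s["orientation"],**c)
    f=c["frame"]
    if n!="wrist": f=cv2.resize({"side":f[300:450,190:350],"top":f[180:290,140:280]}[n],None,fx=4,fy=4,interpolation=2)
    cv2.imwrite(f"pics/{n}4.png",f[:,:,::-1])
print(bot.sense()["gripper_width"])
E
```

```text
0.001546315301238566
```

View pics/wrist4.png

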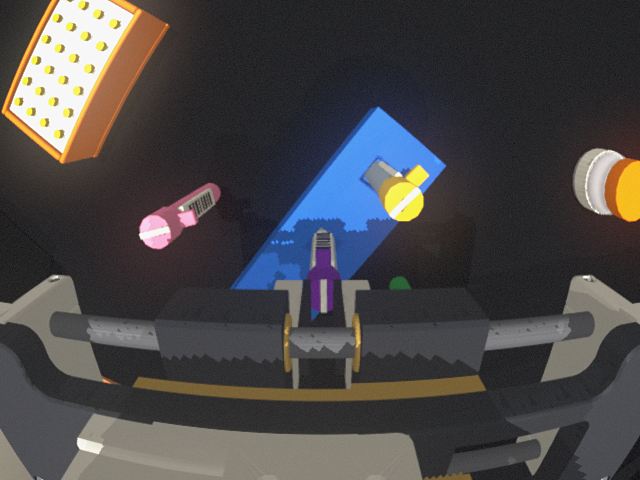

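View pics/side4.png

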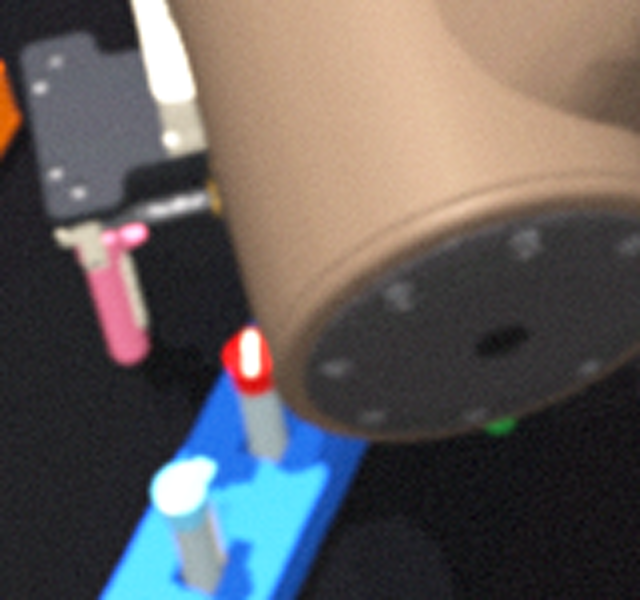

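```bash
python3 - <<'E'
from h import *
s=np.load("side4.npz");w=cloud(s)
for (u,v) in ((212,360),(215,358),(205,330),(198,350),(230,335),(240,348),(252,390)): print((u,v),w[v,u].round(3))
c=np.load("wrist4.npz");w=ucloud(c)
for (u,v) in ((325,300),(323,265),(300,300),(347,300),(285,285),(300,380),(348,380),(320,345),(220,310)): print((u,v),w[v,u].round(3), (c["R"].T@(w[v,u]-c["ee"])).round(3))
# project TCP and grasp pt into side
M=np.linalg.inv(s["cam_to_world"]);f=240/np.tan(np.radians(float(s["vertical_fov"]))/2)
for p in ([.565,.2008,.088],[.565,.2008,.107]):
    q=M@np.r_[p,1]; print(q[:2]/q[2]*f+[s["cx"],s["cy"]],q[2])
E
```

```text
(212, 360) [0.611 0.283 0.211]
(215, 358) [0.607 0.28  0.214]
(205, 330) [0.635 0.251 0.231]
(198, 350) [0.729 0.176 0.001]
(230, 335) [0.597 0.245 0.229]
(240, 348) [0.583 0.249 0.206]
(252, 390) [0.564 0.267 0.118]
(325, 300) [0.562 0.202 0.119] [-0.031 -0.002  0.002]
(323, 265) [0.571 0.192 0.104] [-0.016  0.01   0.001]
(300, 300) [0.578 0.198 0.142] [-0.054  0.01  -0.009]
(347, 300) [0.563 0.186 0.144] [-0.056  0.011  0.011]
(285, 285) [0.586 0.2   0.133] [-0.045  0.013 -0.016]
(300, 380) [0.493 0.336 0.002] [ 0.086 -0.152 -0.021]
(348, 380) [0.558 0.195 0.183] [-0.095  0.     0.009]
(320, 345) [0.584 0.176 0.207] [-0.119  0.031 -0.   ]
(220, 310) [0.608 0.182 0.207] [-0.119  0.041 -0.024]
[269.32360793 364.132049  ] 0.9524919743925911
[268.51491632 358.44373922] 0.938193820341646
```

View pics/top4.png

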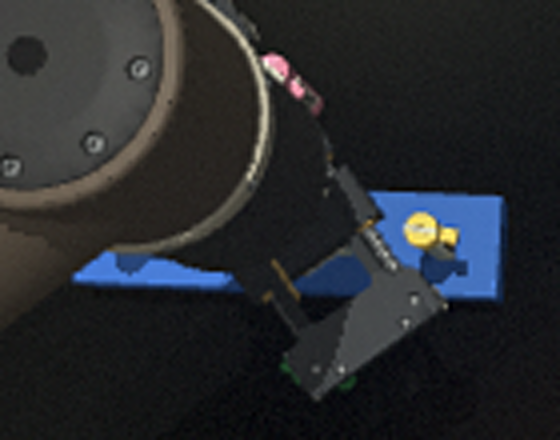

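```bash
python3 - <<'E'
from station import bot
import cv2,numpy as np
s=bot.sense(); print(s["gripper_width"],s["ee_pos"],s["time"])
c=bot.read_camera("wrist");np.savez("wrist5.npz",ee=s["ee_pos"],R=s["orientation"],**c)
print(bot.sense()["gripper_width"])
cv2.imwrite("pics/wrist5.png",cv2.resize(c["frame"][210:410,240:410],None,fx=3,fy=3,interpolation=2)[:,:,::-1])
E
```

```text
0.001546315301238566 [0.56501409 0.20083252 0.08797888] 3.8
0.0008265351992617261
```

View pics/wrist5.png

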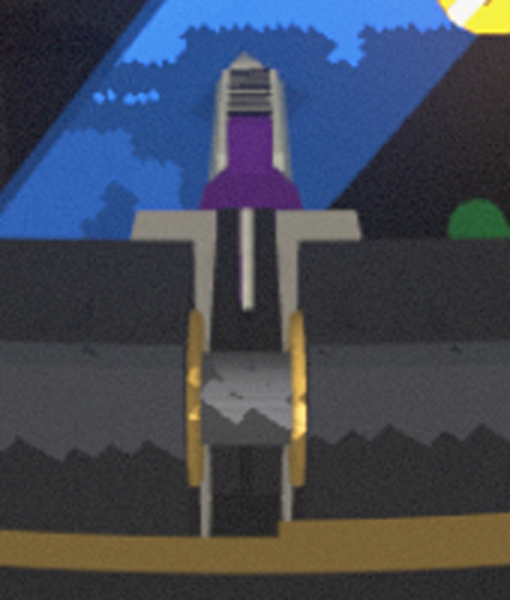

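```bash
python3 - <<'E'
from h import *
c=np.load("wrist5.npz");M=np.linalg.inv(c["T_tool_cam"]);f=240/np.tan(np.radians(float(c["vertical_fov"]))/2)
for p in ([0,0,0],[-.0188,0,0],[-.0188,0,.0095],[-.0188,.0095,.0095],[-.028,0,0],[-.05,0,0],[0,.01,.02],[0,.01,0]):
    q=(M@np.r_[p,1])[:3]; r=np.hypot(q[0],q[1]);th=np.arctan2(r,q[2]);print(p,(q[:2]/r*th*f+[c["cx"],c["cy"]]).round(1),q[2].round(3))
w=ucloud(c)
for (u,v) in ((295,285),(350,285),(290,300),(307,300),(335,300),(322,300),(322,283),(312,283),(312,274),(322,340),(307,320)): print((u,v),(c["R"].T@(w[v,u]-c["ee"])).round(4))
E
```

```text
[0, 0, 0] [321.6 271.2] 0.209
[-0.0188, 0, 0] [321.7 285.5] 0.191
[-0.0188, 0, 0.0095] [340.  285.4] 0.191
[-0.0188, 0.0095, 0.0095] [340.3 268.6] 0.189
[-0.028, 0, 0] [321.7 293.4] 0.183
[-0.05, 0, 0] [321.7 315.4] 0.162
[0, 0.01, 0.02] [357.5 254.6] 0.206
[0, 0.01, 0] [321.6 254.7] 0.206
(295, 285) [-0.0454  0.0127 -0.0117]
(350, 285) [-0.0462  0.0131  0.0124]
(290, 300) [-0.1119  0.04   -0.0079]
(307, 300) [-0.0548  0.0103 -0.0062]
(335, 300) [-0.0548  0.0103  0.0056]
(322, 300) [-0.0302 -0.0026  0.0002]
(322, 283) [-0.0308  0.007   0.0002]
(312, 283) [-0.039   0.0108 -0.0044]
(312, 274) [-0.0188  0.0065 -0.0049]
(322, 340) [-0.1182  0.0324  0.    ]
(307, 320) [-0.1143  0.0357 -0.0037]
```

```bash
python3 -m inch '0 0 0 0 0 0;0 0 0 0 0 0;0 0 0 0 0 0;0 0 0 0 0 0;0 0 -0.06 0 0 0;0 0 -0.12 0 0 0;0 0 -0.12 0 0 0' 60; python3 - <<'E'
from station import bot
import cv2,numpy as np
s=bot.sense(); 
for n in("wrist","side"):
    c=bot.read_camera(n);np.savez(n+"6.npz",ee=s["ee_pos"],R=s["orientation"],**c)
    f=c["frame"]; 
    f=cv2.resize({"wrist":f[210:410,200:450],"side":f[300:450,190:350]}[n],None,fx=3,fy=3,interpolation=2)
    cv2.imwrite(f"pics/{n}6.png",f[:,:,::-1])
from h import *
c=np.load("wrist6.npz");w=ucloud(c)
t=(w-c["ee"])@c["R"]
for u in (222,240,255,265,385,395,410):
    print(u,[(v,t[v,u].round(3)) for v in (276,280,284,290)])
E
```

```text
time: 4.55
ee_pos: [0.5639, 0.2002, 0.068]
orientation: [[-0.001, 0.586, -0.81], [-0.001, -0.81, -0.586], [-1.0, -0.0, 0.002]]
ft_force: [-0.3, 0.2, -0.1]
gripper_width: 0.0503
222 [(276, array([ 0.066, -0.033, -0.078])), (280, array([ 0.066, -0.036, -0.078])), (284, array([ 0.065, -0.039, -0.078])), (290, array([ 0.066, -0.045, -0.079]))]
240 [(276, array([ 0.053, -0.027, -0.06 ])), (280, array([-0.041,  0.013, -0.037])), (284, array([-0.044,  0.012, -0.037])), (290, array([-0.051,  0.013, -0.035]))]
255 [(276, array([ 0.026, -0.015, -0.043])), (280, array([-0.039,  0.012, -0.031])), (284, array([-0.046,  0.013, -0.029])), (290, array([-0.05 ,  0.012, -0.029]))]
265 [(276, array([ 0.026, -0.015, -0.037])), (280, array([-0.037,  0.011, -0.026])), (284, array([-0.041,  0.011, -0.026])), (290, array([-0.045,  0.01 , -0.025]))]
385 [(276, array([ 0.065, -0.032,  0.049])), (280, array([-0.041,  0.013,  0.029])), (284, array([-0.043,  0.012,  0.028])), (290, array([-0.047,  0.011,  0.028]))]
395 [(276, array([ 0.066, -0.033,  0.057])), (280, array([-0.04 ,  0.013,  0.034])), (284, array([-0.045,  0.013,  0.033])), (290, array([-0.051,  0.013,  0.032]))]
410 [(276, array([ 0.066, -0.033,  0.069])), (280, array([ 0.065, -0.036,  0.069])), (284, array([-0.044,  0.012,  0.04 ])), (290, array([-0.052,  0.013,  0.038]))]
```

View pics/wrist6.png

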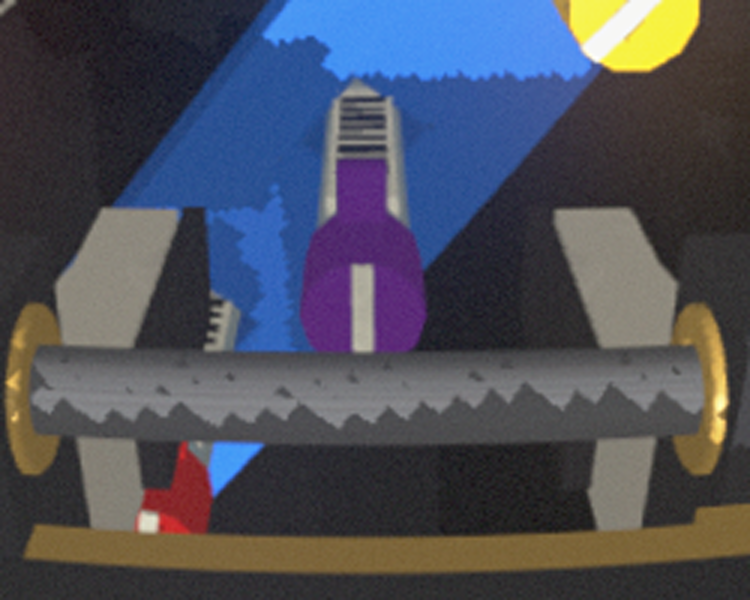

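View pics/side6.png

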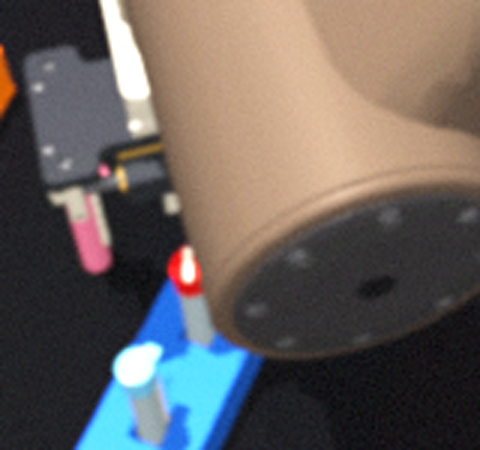

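```bash
python3 - <<'E'
from h import *
c=np.load("wrist6.npz");w=ucloud(c);t=(w-c["ee"])@c["R"]
m=(abs(t[...,2])<.1)&(abs(t[...,1])<.06)&(t[...,0]<-.03)&(t[...,0]>-.2)
print(np.histogram(t[m][:,0],np.arange(-.2,-.02,.01)))
mm=m&(t[...,0]>-.1); 
for lo in np.arange(-.1,-.03,.01):
    k=m&(t[...,0]>=lo)&(t[...,0]<lo+.01); q=t[k]; print(lo.round(3),len(q),q.min(0).round(3),q.max(0).round(3))
E
```

```text
(array([    0,     0,     0,     0,  9636, 33193, 15152, 24362, 18533,
        4812,   512,   666,  1005,  1018,  2287,  4196,  1890]), array([-0.2 , -0.19, -0.18, -0.17, -0.16, -0.15, -0.14, -0.13, -0.12,
       -0.11, -0.1 , -0.09, -0.08, -0.07, -0.06, -0.05, -0.04, -0.03]))
-0.1 512 [-0.1   -0.008 -0.083] [-0.09   0.029  0.029]
-0.09 666 [-0.09  -0.01  -0.036] [-0.08   0.014  0.036]
-0.08 1005 [-0.08  -0.009 -0.04 ] [-0.07   0.014  0.04 ]
-0.07 1018 [-0.07   0.001 -0.042] [-0.06   0.014  0.042]
-0.06 2287 [-0.06  -0.043 -0.041] [-0.05   0.056  0.045]
-0.05 4196 [-0.05  -0.049 -0.097] [-0.04   0.056  0.046]
-0.04 1890 [-0.04  -0.049 -0.092] [-0.03   0.06   0.051]Traceback (most recent call last):
  File "<stdin>", line 7, in <module>
    return umr_minimum(a, axis, None, out, keepdims, initial, where)
ValueError: zero-size array to reduction operation minimum which has no identity
```

```bash
python3 -m inch '0 0 -0.06 0 0 0;0 0 -0.12 0 0 0;0 0 -0.12 0 0 0'; python3 -m inch '0 0 0 0 0 0;0 0 0 0 0 0;0 0 0 0 0 0;0 0 0 0 0 0;0 0 0 0 0 0;0 0 0 0 0 0;0 0 0 0 0 0' 0 20; python3 - <<'E'
from station import bot
import cv2,numpy as np
s=bot.sense(); 
for n in("wrist",):
    c=bot.read_camera(n);np.savez(n+"7.npz",ee=s["ee_pos"],R=s["orientation"],**c)
    cv2.imwrite(f"pics/{n}7.png",c["frame"][:,:,::-1])
print(s["gripper_width"],bot.sense()["gripper_width"],s["ft_force"])
E
```

```text
time: 4.95
ee_pos: [0.5637, 0.2, 0.0495]
orientation: [[-0.002, 0.586, -0.81], [-0.002, -0.81, -0.586], [-1.0, 0.0, 0.003]]
ft_force: [-0.1, -0.2, -0.7]
gripper_width: 0.0523
time: 5.65
ee_pos: [0.5638, 0.2, 0.0498]
orientation: [[-0.002, 0.586, -0.81], [-0.002, -0.81, -0.586], [-1.0, 0.0, 0.002]]
ft_force: [0.4, -0.1, 0.8]
gripper_width: 0.0186
0.018594257519509466 0.01828344572180033 [ 0.4487599  -0.09423461  0.76843816]
```

View pics/wrist7.png

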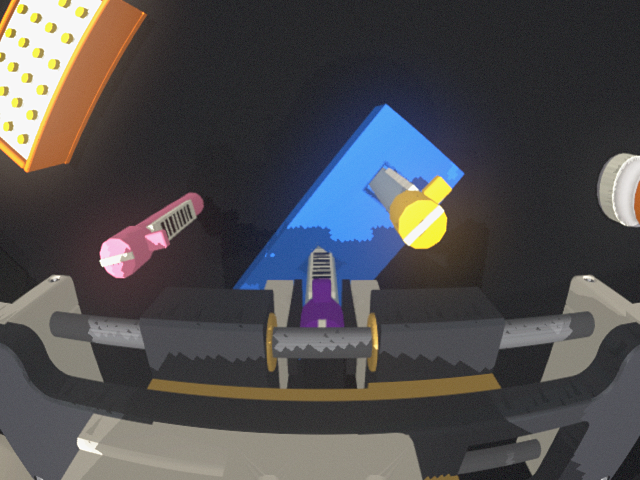

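```bash
python3 -m inch '0 0 0.1 0 0 0;0 0 0.25 0 0 0;0 0 0.45 0 0 0;0 0 0.65 0 0 0;0 0 0.85 0 0 0;0 0 1 0 0 0;0 0 1 0 0 0;0 0 1 0 0 0'; python3 - <<'E'
from station import bot
import cv2,numpy as np
s=bot.sense(); 
for n in("wrist","side"):
    c=bot.read_camera(n);np.savez(n+"8.npz",ee=s["ee_pos"],R=s["orientation"],**c)
    cv2.imwrite(f"pics/{n}8.png",c["frame"][:,:,::-1])
print(s["gripper_width"],s["ee_pos"])
E
```

```text
time: 6.5
ee_pos: [0.5637, 0.2002, 0.2]
orientation: [[-0.001, 0.586, -0.81], [-0.001, -0.81, -0.586], [-1.0, -0.0, 0.001]]
ft_force: [0.5, 0.3, -1.0]
gripper_width: 0.0181
0.01814110765061125 [0.5637409  0.20017552 0.20002616]
```

View pics/wrist8.png

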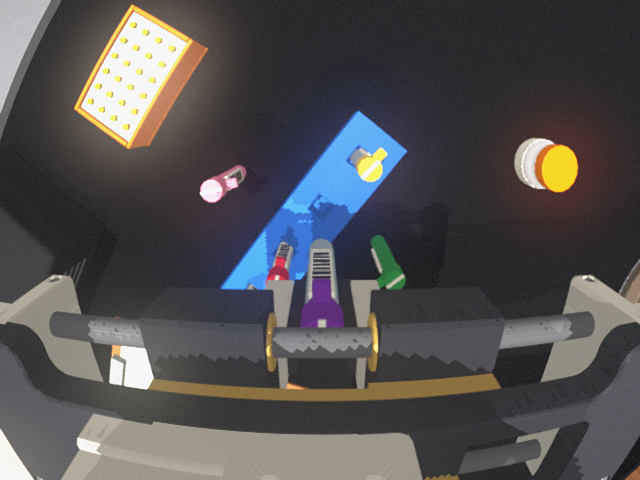

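View pics/side8.png

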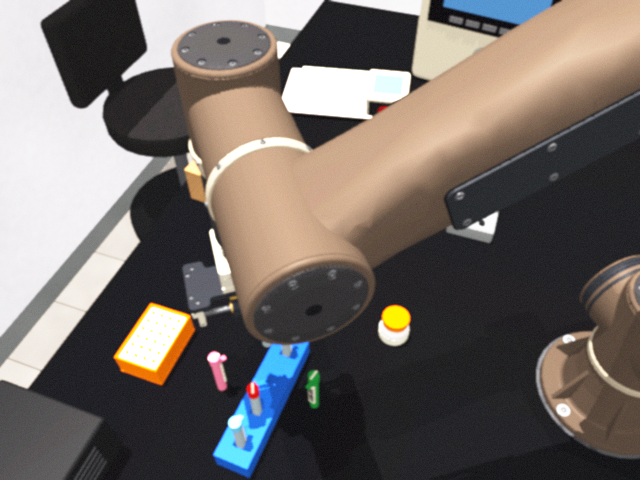

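```bash
python3 - <<'E'
from h import *
c=np.load("wrist8.npz");w=ucloud(c);t=(w-c["ee"])@c["R"]
cv2.imwrite("pics/w8c.png",cv2.resize(c["frame"][225:340,270:375],None,fx=5,fy=5,interpolation=2)[:,:,::-1])
for v in range(240,330,6): print(v,[tuple((t[v,u]*1000).round(1)) for u in (314,321,328)], "cols",[int(k) for k in c["frame"][v,306:337].sum(1)//3])
E
```

```text
240 [(np.float64(158.7), np.float64(-33.9), np.float64(-7.5)), (np.float64(34.4), np.float64(7.2), np.float64(-0.4)), (np.float64(158.5), np.float64(-33.8), np.float64(6.5))] cols [130, 131, 130, 130, 129, 128, 107, 103, 116, 127, 133, 130, 135, 133, 135, 134, 132, 132, 133, 134, 130, 125, 115, 102, 107, 103, 85, 64, 53, 47, 46]
246 [(np.float64(25.3), np.float64(6.3), np.float64(-4.7)), (np.float64(22.4), np.float64(7.3), np.float64(-0.4)), (np.float64(26.2), np.float64(6.0), np.float64(4.0))] cols [131, 129, 130, 133, 131, 132, 129, 133, 128, 128, 133, 134, 133, 134, 136, 131, 131, 131, 135, 132, 137, 132, 132, 132, 134, 126, 92, 62, 42, 52, 49]
252 [(np.float64(7.1), np.float64(9.0), np.float64(-4.4)), (np.float64(5.6), np.float64(9.5), np.float64(-0.4)), (np.float64(7.6), np.float64(8.8), np.float64(3.7))] cols [126, 123, 119, 118, 138, 171, 173, 146, 130, 127, 122, 121, 119, 112, 114, 116, 115, 114, 118, 117, 113, 113, 122, 149, 164, 153, 136, 100, 67, 49, 44]
258 [(np.float64(-1.5), np.float64(8.6), np.float64(-4.2)), (np.float64(-1.0), np.float64(8.4), np.float64(-0.3)), (np.f
[... 2960 characters left out ...]
6, 82, 87, 82, 88, 89, 88, 83, 82, 83, 87, 88, 83, 85, 88, 88, 84, 86, 87, 86]
318 [(np.float64(-65.5), np.float64(7.8), np.float64(-3.1)), (np.float64(-67.5), np.float64(8.9), np.float64(-0.3)), (np.float64(-65.5), np.float64(7.7), np.float64(2.5))] cols [85, 88, 89, 86, 85, 89, 87, 89, 87, 87, 88, 86, 91, 100, 98, 100, 103, 100, 102, 101, 90, 86, 84, 85, 84, 85, 85, 87, 84, 84, 85]
324 [(np.float64(-69.3), np.float64(7.2), np.float64(-3.0)), (np.float64(-68.0), np.float64(6.4), np.float64(-0.3)), (np.float64(-68.7), np.float64(6.9), np.float64(2.4))] cols [95, 97, 100, 99, 99, 98, 92, 96, 94, 98, 98, 120, 159, 187, 188, 186, 190, 189, 190, 165, 127, 96, 94, 93, 95, 95, 96, 100, 96, 98, 99]
```

View pics/w8c.png

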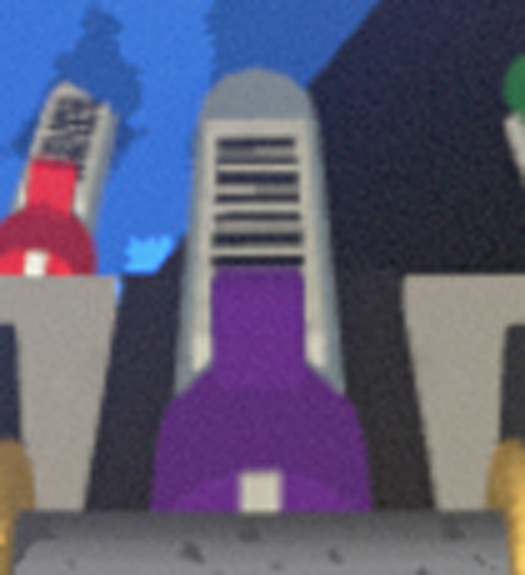

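```bash
cat > goal.py <<'E'
import numpy as np,sys
from scipy.spatial.transform import Rotation as Ro
from station import bot
def goal(yaw=99.6,lens=(.5283,-.3440,.241),off=(-.013,.0007,-.0003),dy=-2):
    h=np.array([np.cos(np.radians(yaw)),np.sin(np.radians(yaw)),0]);c,s=np.cos(np.radians(20)),np.sin(np.radians(20))
    x=-c*h+[0,0,s]; z=s*h+[0,0,c]; y=np.cross(z,x); F=np.array(lens)-.12*x
    Rt=np.c_[x,y,z]; yt=Ro.from_rotvec(np.radians(dy)*z).apply(x); R=np.c_[-z,yt,np.cross(-z,yt)]
    return F-R@np.array(off),R,F,Rt
if __name__=="__main__":
    p,R,F,_=goal(); s=bot.sense(); rv=Ro.from_matrix(R@s["orientation"].T).as_rotvec()
    print("F",F,"p",p,"\nR",R.round(3),"\nshift",((p-s["ee_pos"])/.15).round(3),"turn",(np.degrees(rv)/30).round(3),"q",s["q"].round(1),s["time"])
E
python3 goal.py
```

```text
F [ 0.50949464 -0.23281602  0.19995758] p [ 0.50985333 -0.23658806  0.18749873] 
R [[ 0.057  0.122 -0.991]
 [-0.337 -0.932 -0.134]
 [-0.94   0.342 -0.012]] 
shift [-0.356 -2.909 -0.075] turn [-0.614 -0.278 -0.931] q [ 38.2  13.3  -8.8  -0.  -68.2  -2.4] 6.6
```

```bash
python3 -m inch '-0.01 -0.1 0.05 0 0 -0.03;-0.03 -0.3 0.1 0 0 -0.1;-0.06 -0.5 0.13 0 0 -0.2;-0.09 -0.7 0.13 0 0 -0.3;-0.12 -0.9 0.13 0 0 -0.4;-0.12 -0.97 0.13 0 0 -0.5;-0.12 -0.97 0.13 0 0 -0.5' && python3 -m inch '-0.01 -0.1 0 0 0 -0.03;-0.03 -0.3 0 0 0 -0.1;-0.06 -0.5 0 0 0 -0.2;-0.09 -0.7 0 0 0 -0.3;-0.12 -0.9 0 0 0 -0.4;-0.12 -0.97 0 0 0 -0.4;-0.12 -0.97 0 0 0 -0.4' && python3 goal.py
```

```text
time: 7.3
ee_pos: [0.5445, 0.0521, 0.218]
orientation: [[-0.005, 0.353, -0.936], [-0.002, -0.936, -0.353], [-1.0, -0.0, 0.005]]
ft_force: [1.2, 1.0, 0.8]
gripper_width: 0.0184
time: 8.0
ee_pos: [0.5262, -0.0946, 0.2177]
orientation: [[-0.005, 0.15, -0.989], [-0.001, -0.989, -0.15], [-1.0, 0.0, 0.006]]
ft_force: [0.8, 0.3, 0.4]
gripper_width: 0.0185
F [ 0.50949464 -0.23281602  0.19995758] p [ 0.50985333 -0.23658806  0.18749873] 
R [[ 0.057  0.122 -0.991]
 [-0.337 -0.932 -0.134]
 [-0.94   0.342 -0.012]] 
shift [-0.109 -0.947 -0.202] turn [-0.655 -0.127 -0.032] q [ 10.8   6.6 -14.6  -0.  -69.2  -2.2] 8.0
```

Now look at the reader from the wrist, with the top and side cameras, before the final approach.

```bash
python3 - <<'E'
from station import bot
import cv2,numpy as np
s=bot.sense(); 
for n in("wrist","side"):
    c=bot.read_camera(n);np.savez(n+"9.npz",ee=s["ee_pos"],R=s["orientation"],**c)
    cv2.imwrite(f"pics/{n}9.png",c["frame"][:,:,::-1])
E
```

```text
(no output)
```

View pics/wrist9.png

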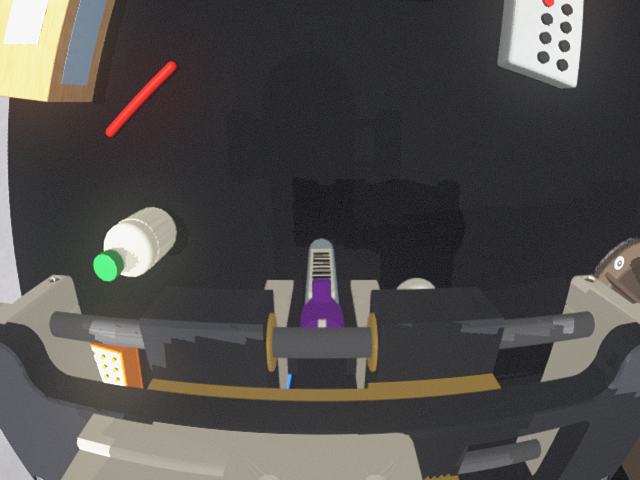

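View pics/side9.png

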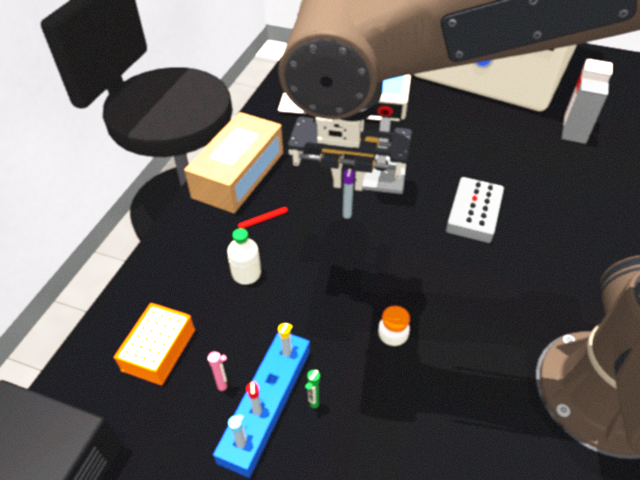

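```bash
python3 -m inch '-0.01 -0.1 0 -0.12 -0.02 -0.01;-0.03 -0.2 -0.02 -0.27 -0.05 -0.01;-0.05 -0.35 -0.05 -0.4 -0.08 -0.02;-0.06 -0.45 -0.1 -0.52 -0.1 -0.02;-0.07 -0.55 -0.1 -0.6 -0.115 -0.03;-0.07 -0.55 -0.1 -0.655 -0.127 -0.03;-0.07 -0.55 -0.1 -0.655 -0.127 -0.03' && python3 goal.py; python3 - <<'E'
from station import bot
import cv2,numpy as np
s=bot.sense(); 
for n in("wrist","side","top"):
    c=bot.read_camera(n);np.savez(n+"10.npz",ee=s["ee_pos"],R=s["orientation"],**c)
    cv2.imwrite(f"pics/{n}10.png",c["frame"][:,:,::-1])
E
```

```text
time: 8.8
ee_pos: [0.5158, -0.1746, 0.2023]
orientation: [[0.057, 0.127, -0.99], [-0.338, -0.931, -0.139], [-0.939, 0.342, -0.01]]
ft_force: [0.5, -0.3, -0.5]
gripper_width: 0.0183
F [ 0.50949464 -0.23281602  0.19995758] p [ 0.50985333 -0.23658806  0.18749873] 
R [[ 0.057  0.122 -0.991]
 [-0.337 -0.932 -0.134]
 [-0.94   0.342 -0.012]] 
shift [-0.04  -0.413 -0.098] turn [ 0.002 -0.003 -0.009] q [ 16.8   3.9 -32.   23.4 -58.9 -21.9] 8.8
```

View pics/wrist10.png

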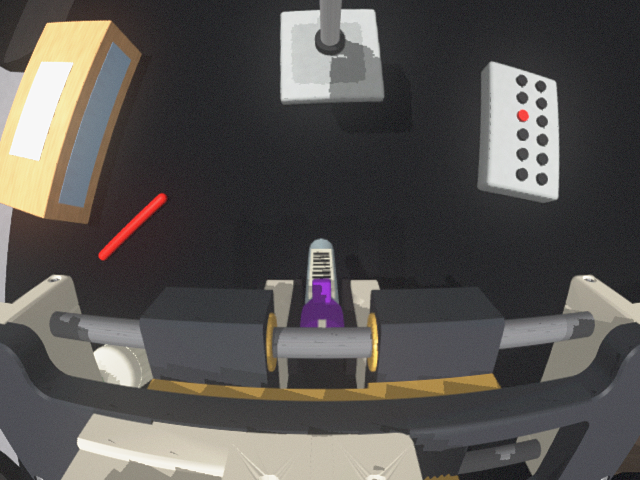

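View pics/side10.png

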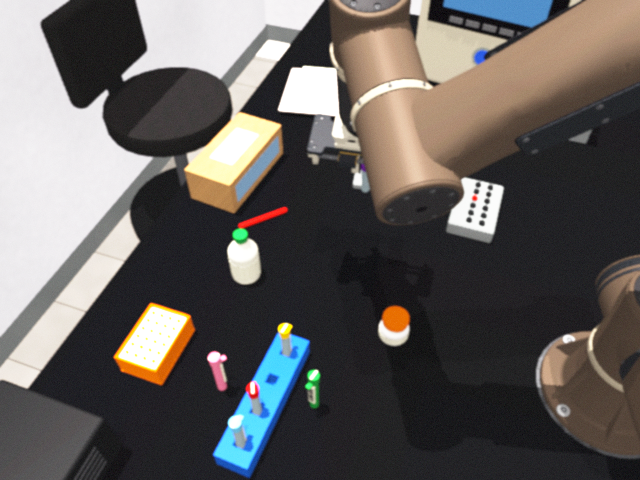

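```bash
python3 - <<'E'
from h import *
from goal import goal
c=np.load("wrist10.npz");w=ucloud(c)
m=np.zeros((480,640),bool);m[8:106,274:390]=1
m&=(w[...,2]>.006)&(w[...,2]<.028); q=w[m][:,:2]
print(np.median(w[m][:,2]),len(q)); r=cv2.minAreaRect(q.astype(np.float32)*1000);print("foot",r)
p=np.zeros((480,640),bool);p[0:30,315:346]=1;p&=(w[...,2]>.035)&(w[...,2]<.3);k=w[p]
print("post",len(k),k.mean(0),k.min(0),k.max(0))
# post circle fit (front points only)
A=np.c_[2*k[:,:2],np.ones(len(k))];s=np.linalg.lstsq(A,(k[:,:2]**2).sum(1),rcond=None)[0];print("circ",s[:2],np.sqrt(s[2]+s[0]**2+s[1]**2))
h=np.array([np.cos(np.radians(99.6)),np.sin(np.radians(99.6))]);print("post predicted",np.array([.5283,-.344])-.085*h)
# all-camera foot from top0/side0: head plane lateral axis; foot yaw w/ pixels
for n in("top","side"):
    d=np.load(n+"0.npz");W=cloud(d);mm=(W[...,2]>.008)&(W[...,2]<.026)&(W[...,0]>.43)&(W[...,0]<.63)&(W[...,1]>-.52)&(W[...,1]<-.3)
    mm=cv2.morphologyEx(mm.astype(np.uint8),cv2.MORPH_OPEN,np.ones((5,5)));kk,l,st,ce=cv2.connectedComponentsWithStats(mm);i=1+st[1:,4].argmax()
    print(n,st[i],cv2.minAreaRect(W[l==i][:,:2].astype(np.float32)*1000))
E
```

```text
0.017864091889627676 8208
foot ((542.8732299804688, -421.8232727050781), (120.68605041503906, 131.26235961914062), 10.226373672485352)
post 625 [ 0.54401715 -0.42355029  0.08948354] [ 0.53385124 -0.43203511  0.05213418] [ 0.55548691 -0.41992228  0.11733963]
circ [ 0.54498417 -0.43181174] 0.010631967548957968
post predicted [ 0.54247534 -0.42780966]
top [ 454  226   62   52 1625] ((543.18212890625, -419.50390625), (119.7069320678711, 128.2369842529297), 10.069548606872559)
side [ 354  151   53   40 1599] ((540.7566528320312, -418.4576721191406), (119.89826965332031, 133.9359588623047), 10.569637298583984)
```

```bash
sed -i 's/yaw=99.6,lens=(.5283,-.3440,.241)/yaw=99.9,lens=(.5285,-.3450,.241)/' goal.py; python3 goal.py
```

```text
F [ 0.50911274 -0.233916    0.19995758] p [ 0.50949118 -0.23768612  0.18749873] 
R [[ 0.059  0.127 -0.99 ]
 [-0.337 -0.931 -0.14 ]
 [-0.94   0.342 -0.012]] 
shift [-0.047 -0.419 -0.103] turn [-0.002 -0.001  0.003] q [ 16.7   3.9 -31.8  23.3 -58.9 -21.8] 8.95
```

```bash
python3 -m inch '-0.01 -0.1 -0.03 0 0 0;-0.02 -0.2 -0.05 0 0 0;-0.035 -0.3 -0.08 0 0 0;-0.047 -0.38 -0.1 -0.002 0 0.003;-0.047 -0.419 -0.103 -0.002 0 0.003;-0.047 -0.419 -0.103 -0.002 0 0.003;-0.047 -0.419 -0.103 -0.002 0 0.003;-0.047 -0.419 -0.103 -0.002 0 0.003' && python3 goal.py; python3 - <<'E'
from station import bot
import cv2,numpy as np
s=bot.sense(); 
for n in("wrist","side","top"):
    c=bot.read_camera(n);np.savez(n+"11.npz",ee=s["ee_pos"],R=s["orientation"],**c)
    cv2.imwrite(f"pics/{n}11.png",c["frame"][:,:,::-1])
E
```

```text
time: 9.75
ee_pos: [0.5099, -0.2373, 0.1877]
orientation: [[0.059, 0.127, -0.99], [-0.337, -0.931, -0.14], [-0.94, 0.342, -0.012]]
ft_force: [0.5, -0.7, -0.5]
gripper_width: 0.0182
F [ 0.50911274 -0.233916    0.19995758] p [ 0.50949118 -0.23768612  0.18749873] 
R [[ 0.059  0.127 -0.99 ]
 [-0.337 -0.931 -0.14 ]
 [-0.94   0.342 -0.012]] 
shift [-0.003 -0.002 -0.001] turn [-0.  0. -0.] q [  9.1   4.8 -33.5  25.  -54.1 -16.4] 9.75
```

View pics/wrist11.png

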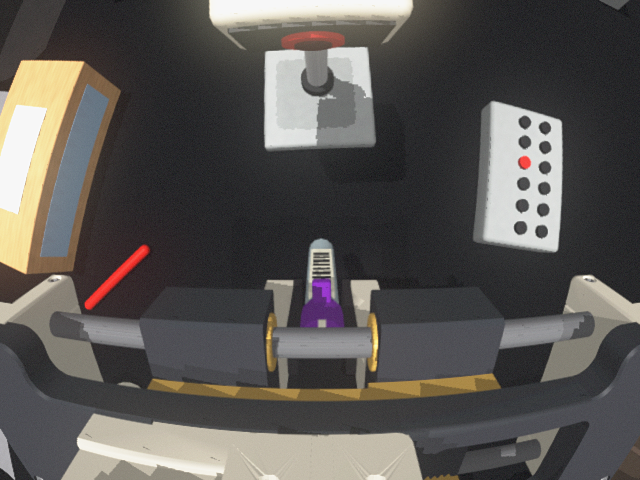

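View pics/side11.png

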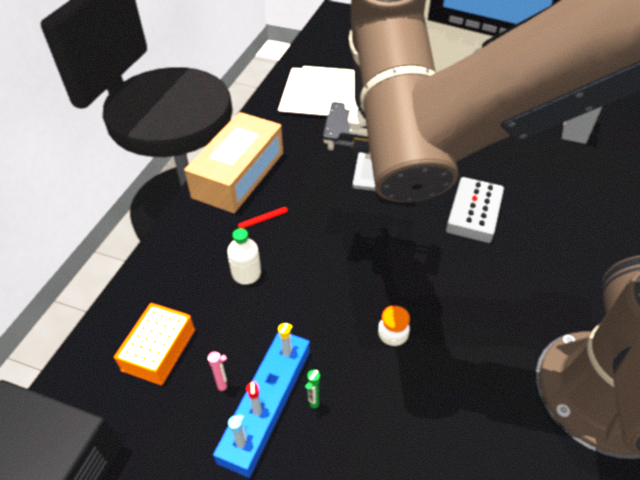

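View pics/top11.png

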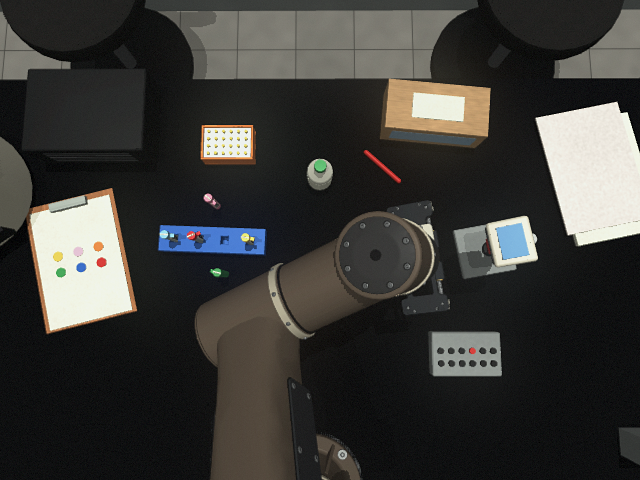

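```bash
python3 - <<'E'
from h import *
from goal import goal
_,_,F,Rt=goal()
c=np.load("wrist11.npz");w=ucloud(c);t=(w-c["ee"])@c["R"]
a=c["frame"][0:110,190:430];b=c["frame"][235:335,270:375]
cv2.imwrite("pics/w11a.png",cv2.resize(a,None,fx=3.2,fy=3.2,interpolation=2)[:,:,::-1]);cv2.imwrite("pics/w11b.png",cv2.resize(b,None,fx=5.5,fy=5.5,interpolation=2)[:,:,::-1])
hsv=cv2.cvtColor(c["frame"],cv2.COLOR_RGB2HSV).astype(int);H,S,V=[hsv[...,i] for i in range(3)]
m=np.zeros((480,640),bool);m[20:60,270:360]=1
red=m&((H<8)|(H>172))&(S>140)&(V>60)
v,u=np.nonzero(red);q=w[red];print("lens",len(q),u.min(),u.max(),v.min(),v.max(),np.median(q,0),"range ctr",(q.min(0)+q.max(0))/2)
print("lens in tool",np.median(t[red],0))
# front black face: points in the head region below cream
R=(w-F)@Rt  # reader-frame coords rel. focus; lens should be at (.12,0,0)
print("red rel focus med",np.median(R[red],0),R[red].min(0),R[red].max(0))
m=np.zeros((480,640),bool);m[0:60,190:430]=1;m&=(w[...,2]>.17)
print("head y ext",R[m].min(0),R[m].max(0))
# front face fit
k=R[m&(abs(R[...,2])<.033)&(abs(R[...,1])<.04)&(R[...,0]<.135)&(R[...,0]>.1)&~red]
A=np.c_[k[:,1:],np.ones(len(k))];s=np.linalg.lstsq(A,k[:,0],rcond=None)[0];print("front: slope",np.degrees(np.arctan(s[:2])),"x at 0",s[2],len(k))
# tube
T=np.zeros((480,640),bool);T[238:300,300:345]=1;T&=(np.linalg.norm(R,axis=2)<.075)
k=R[T];print("tube",len(k),k.min(0),k.max(0))
for zz in np.arange(-.05,.05,.01):
    j=k[(k[:,2]>zz)&(k[:,2]<zz+.01)]
    if len(j):print(zz.round(3),len(j),"xmax",np.percentile(j[:,0],90).round(4),"y",j[:,1].min().round(4),j[:,1].max().round(4))
E
```

```text
lens 42 290 325 34 39 [ 0.52770688 -0.34069035  0.25542887] range ctr [ 0.53080458 -0.34082068  0.25444604]
lens in tool [-0.02766308  0.1215506  -0.00404645]
red rel focus med [ 1.20678912e-01 -4.23766856e-05  1.49677204e-02] [ 0.1200244  -0.00484408  0.01157525] [0.12186367 0.01073534 0.01647215]
head y ext [ 0.117921   -0.04104452 -0.02660704] [0.1382564  0.04356472 0.03513408]
front: slope [-0.13757689  8.66389783] x at 0 0.1222058328677013 8035
tube 1745 [-0.00132085 -0.00996496 -0.05027966] [0.01823438 0.01054298 0.0428261 ]
-0.05 113 xmax 0.007 y -0.006 0.009
-0.04 90 xmax 0.0069 y -0.0063 0.0088
-0.03 100 xmax 0.0084 y -0.007 0.0095
-0.02 170 xmax 0.0086 y -0.0069 0.0093
-0.01 207 xmax 0.0085 y -0.007 0.0093
0.0 222 xmax 0.0084 y -0.007 0.0091
0.01 179 xmax 0.0084 y -0.0071 0.0092
0.02 186 xmax 0.0105 y -0.01 0.0105
0.03 177 xmax 0.0177 y -0.0095 0.0101
0.04 300 xmax 0.017 y -0.0089 0.0046
```

View pics/w11a.png

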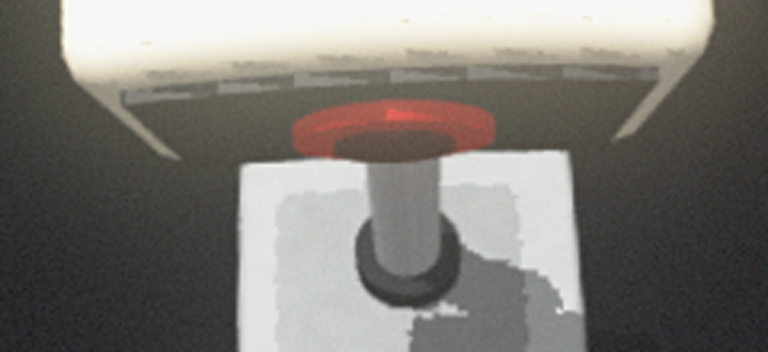

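View pics/w11b.png

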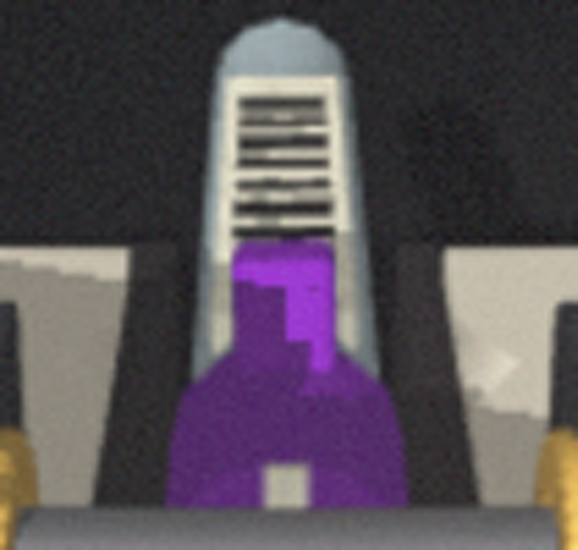

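```bash
python3 -m inch '-0.003 -0.002 -0.001 -0.002 0.011 0.031;-0.003 -0.002 -0.001 -0.002 0.011 0.031;-0.003 -0.002 -0.001 -0.002 0.011 0.031;-0.003 -0.002 -0.001 -0.002 0.011 0.031;-0.003 -0.002 -0.001 -0.002 0.011 0.031;-0.003 -0.002 -0.001 -0.002 0.011 0.031;-0.003 -0.002 -0.001 -0.002 0.011 0.031'; sed -i 's/dy=-2/dy=-1/' goal.py; python3 goal.py; python3 - <<'E'
from station import bot
import cv2,numpy as np
s=bot.sense();c=bot.read_camera("wrist");np.savez("wrist12.npz",ee=s["ee_pos"],R=s["orientation"],**c)
cv2.imwrite("pics/w12.png",cv2.resize(c["frame"][0:345,180:440],None,fx=1.7,fy=1.7,interpolation=2)[:,:,::-1])
print(s["qd"].round(2),s["ft_force"],s["gripper_width"])
from h import *
from goal import goal
_,_,F,Rt=goal();c=np.load("wrist12.npz");w=ucloud(c);R=(w-F)@Rt
T=np.zeros((480,640),bool);T[238:300,300:345]=1;T&=(np.linalg.norm(R,axis=2)<.075);k=R[T]
j=k[abs(k[:,2])<.02];print("tube y",j[:,1].min(),j[:,1].max(),"x",np.percentile(j[:,0],95),"zmin",k[:,2].min())
E
```

```text
time: 10.6
ee_pos: [0.5093, -0.2376, 0.1875]
orientation: [[0.059, 0.144, -0.988], [-0.337, -0.929, -0.156], [-0.94, 0.342, -0.006]]
ft_force: [0.2, -0.1, -0.1]
gripper_width: 0.0183
F [ 0.50911274 -0.233916    0.19995758] p [ 0.50947981 -0.23769279  0.18750041] 
R [[ 0.059  0.144 -0.988]
 [-0.337 -0.929 -0.156]
 [-0.94   0.342 -0.006]] 
shift [ 0.001 -0.     0.   ] turn [-0.  0. -0.] q [  9.    4.7 -33.6  25.  -54.  -15.4] 10.6
[0.1  0.04 0.08 0.02 0.07 0.03] [ 0.18923691 -0.06711073 -0.10923179] 0.018311508354845095
tube y -0.007700863616207929 0.008650933171355044 x 0.008604546736558636 zmin -0.05108831469075402
```

View pics/w12.png

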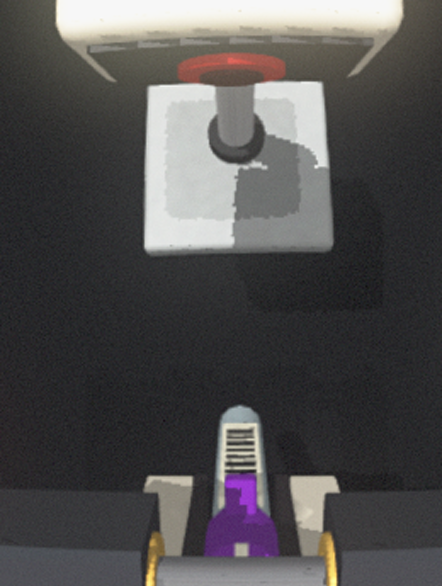

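The crop shows the tube (240,500) hanging clear of everything. Its barred label points at the red lens ring (231,70), the foot of the reader is square behind it, and the arm is still. I'm handing the job in.

```bash
python3 -c "
from station import bot
print(bot.job_done())"
```

```text
the job is handed in; nothing more can be done
None
```

I lifted the purple-capped tube out of the rack by its cap and handed the job in at about 10.6 s. The tube is held at the reader's focus, leaned back 20 degrees with its label facing the lens and its cap up.

- **Position:** the arm was within 0.2 mm of the pose I computed. The wrist camera put the tube about 0.5 mm off the focus sideways.
- **Hold:** the grip was steady at 18.3 mm on the 19 mm cap. The joints were still and the outside force was about 0.2 N.
- **Other things:** the last top and side views showed the red, blue and yellow tubes still standing in the rack. The pink and green look-alikes, the bottle and the jar were also undisturbed.

**Disagreements and limits**
- **First grasp missed:** the fingers closed on air just above the cap. The wrist camera showed the real fingertips about 38 mm behind the reported TCP, so I opened, went lower and gripped again.
- **Lens position:** estimates from the different views differed by up to about 4 mm, mostly towards or away from the reader. I used a value in between. The last wrist view then put the lens about 121 mm out, where 120 mm is wanted.
- **Label direction:** the tube's turn in the grip measured between -1 and +2 degrees, and I corrected for 1 degree. The label may be off square by a degree or two.

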